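# Ease the rolling pin out of its sliding-lid box and hold it ready

## Task

Slide the lid of the wooden pin box back, away from the robot, as far as its stop and leave it open. Ease the rolling pin out through the mouth, which is shorter than the pin, by tilting it near end first and drawing it out from under the lid without forcing it against the lid. Finish while still holding the pin in the gripper, level and still, with all of it a hand's breadth clear above the box; leave the tongs and the tape roll undisturbed.

Things in the scene. Friction and masses are not known exactly. Their poses are not given: they have to be found in the camera images.
- pin_box: wooden box, 300 long (its x) x 150 wide (y) x 98 high, fixed to the table; origin at the centre of its underside, x points away from the robot. Side walls (10 mm) and near end wall (12 mm, at -x) are 98 high; the far end wall is 82 high and the lid runs out over it. Inside: 276 long, 130 wide, floor top 10 mm above the table, walls plain
- box_lid (a joint): lid travel in m along +x of the box: 0 shut, 0.170 at its stop (it cannot come off); starts 0 to 0.040. Wooden board in grooves of the side walls, 84 to 92 mm above the table; about 2 N of friction, stays where left. Its near edge is at box x = -136 mm + travel: at the stop the mouth runs from box x -138 to +34 mm, 130 wide
- lid_grip (a point): centre of the grip batten on the lid: a wooden bar 16 mm thick (box x), 70 long (box y), 26 high, from 92 to 118 mm above the table (this point 105 mm up); moves with the lid, at box x = -78 mm + travel, y = 0; axes as the box
- rolling_pin: straight wooden rolling pin, 26 mm diameter, 260 long, 0.09 to 0.16 kg, loose; origin at its centre and centre of mass, x along it towards its far end. Starts lying along box x, its centre 40 mm above the table, within 8 mm of the middle of the box. There is room to grip it in the mouth some 50 mm to the near side of its centre
- saddles (a point): point on the box floor midway between two wooden saddles, 10 mm above the table. They stand across the floor at box x = -95 and +95 mm (12 thick, 60 long in y) and carry the pin, its underside 27 mm above the table, between cheeks that rise to 35 mm and leave 2 mm on either side; nothing lies under the pin between them
- pin_near_end (a point): centre of the pin's near end face, 130 mm from its centre at -x; starts 2 to 14 mm from the near end wall, under the lid until that is opened
- pin_far_end (a point): centre of the pin's far end face, 130 mm from its centre at +x; about 96 mm of the pin at this end stays under the lid even when that is fully open
- tongs: steel spring tongs, 204 x 40 x 24 mm, loose on the table to the left of the box; origin at the centre of the underside; a bystander
- tape_roll: roll of paper tape, 101 mm across, 18 high, loose on the table beyond the box; origin at the centre of its underside; a bystander

How it is judged:
By the outcome, as a careful person would: the job done as asked, in the order asked, and still so for the second after the job is handed in, while the arm keeps its last pose, push and grip.
It also fails if it takes over 45 s, if anything falls off the work surface, if the arm or the gripper's body presses on something with over 40 N, if the wrist force passes 120 N, or if a joint passes its speed limit or range.

## Robot

A 7-joint arm with a two-finger parallel gripper is mounted at the origin on a cart in front of the work surface, level with it; the furniture and walls round the work are solid. World frame = base frame: x ahead of the robot, y to its left, z up, the work surface at z = 0. Lengths are in m, angles in rad, forces in N, time in s.
With the tool pointing down it reaches from about 0.4 to 0.85 m from the base axis. Payload 10.4 kg.
Tool frame: the origin (TCP) lies at the centre of the arm's flange, where the gripper is bolted on; the fingertips stand 173 mm ahead of it and the grasp point (between the pads) lies 155 mm ahead of it; z points along the fingers, y is the line along which they close (so a half turn about z gives the same grasp; the last joint's range is limited). The gripper opens to 85 mm and grips with 20 to 120 N. Pads are 22 mm wide; open, the fingers measure 114 mm over their backs; the gripper's body (76 mm by 85 mm) begins 54 mm behind the grasp point. The pads swing forward as they close: fully open they stand 13 mm farther back than shut.
Start: joints at [1.313, 0.332, -0.065, 1.46, 0.022, 1.35, -0.088], TCP at [0.145, -0.608, 0.405] pointing down, gripper open.
Joint ranges: [-2.6, 2.6], [-0.5, 2.12], [-1.47, 1.34], [0.16, 2.42], [-1.27, 4.41], [0.06, 2.06], [-2.6, 2.6]. Speed limits (rad/s): [2.22, 2.22, 2.79, 2.79, 3.14, 3.14, 3.14].

## Interface

Orientations are given as a unit quaternion [x, y, z, w].
In Python, from workcell import manip, viewer, finder gives the robot as it stands.
- The arm moves only by the tool arm_command, never from a script. Its argument "plan" is a list of rows, each an object with "dp": the shift along the tool's x, y, z in mm, a list of three; "spin": the turn about the tool's z in rad. A call has 1 to 5 rows; each row shifts and turns the commanded pose from where the row before left it, along the tool's axes as they then stand; what a row does not reach is not made up. A row lasts 1/10 s, in which the tool goes at most 50 mm and 8.59 degrees, less where a joint would pass 70% of its speed; a pose out of reach is approached as far as the arm can. A call is refused whole if a number of a shift passes 50 or a number of a turn 0.15, either way. A call with a gripper value outside its range is refused whole. "grip" is the closure, from -1 (fully open) to 1 (shut), set as the call begins (left out, the last holds). The fingers move at their own pace and stop on an object; "newtons" is the grip in N (left out, the last holds). Time passes only in rows, so rows that do not move let the fingers close. It gives the time, the measured TCP pose, the force, the opening and the grip force at its end, in the units of the state.
- manip.get_obs(): the state, without advancing time (a new reading comes with each control period).
- viewer.camera(name): name is "scene" or "top"; returns the picture (400x640x3 uint8, blue, green, red); there is no depth.
- viewer.camera_params(name): a dict with "vertical_fov" (degrees; the focal length in pixels is half the picture's height over the tangent of half this angle, whatever the lens; pixels are square), "cx", "cy" (the principal point, pixels), "R" (3x3) and "t" (3): a world point X has camera coordinates R X + t. Camera axes: x right, y down, z forward; pixel columns grow to the right and rows downward; lengths in m; the calibration is good to about 2 mm. A picture is of the moment at which its call begins. camera_params takes no time and is no camera call.
- manip.hand_in(): hands the job in; it is judged then, once.
Trained networks look in the newest picture that a camera, given by its name, has taken for a name from the list of things; names that differ only in an ending like _2 or _b are one class to them, and where a whole thing is asked for, a point or a joint stands for the part that bears it (a point fixed in the world has none). Each returns a list of dicts, best first, with "score" (0 to 1); they miss things now and then, are a little off and sometimes report something else, mostly with a low value. They report only what shows in the picture. A call takes as long as a camera call.
- finder.find_in(camera, thing): "position" ([x, y, z] in m, in world coordinates, good to about 4 mm: the middle of the surface that is visible of it).
The state is a dict: "clock": time; "joint_pos": joint angles; "joint_velocities": joint speeds; "tau": joint torques, N m; "position": TCP position; "ee_rot": TCP orientation; "ft_force": force on the tool from outside, world axes, zero at the start; "torque": the same for the moment, N m; "grip_width": opening from 0.0 (shut) to 1.0 (fully open); "grasp_force": force on a finger pad.
Only numpy, scipy, OpenCV 4.12 (cv2) and the standard library are available. Lean on these libraries where they do the work, as an engineer would, in place of code of your own. Each camera call takes 0.05 s, during which the arm holds its last target. There are 200 camera calls.

## Working session

There is one attempt and no reset: what is moved stays moved. The work goes in short steps, Python scripts to look and compute and a tool call to move; the robot and the scene stay as the last step left them, time stands still between calls to the robot, and variables do not carry over. Pictures are saved under pics/ and viewed, at most 10 in all, crops included, and the job is handed in when it is done.

Besides the shell and the picture viewer there is one more tool, called after "Request:" by a JSON object that holds its "method" and its "body". arm_command: Moves the arm, as the interface text tells. Its arguments: {"type":"object","properties":{"plan":{"type":"array","items":{"type":"object","properties":{"dp":{"type":"array","items":{"type":"number"}},"spin":{"type":"number"}}}},"grip":{"type":"number"},"newtons":{"type":"number"}},"required":["plan"]}

```bash
mkdir -p pics; ls
python3 - <<'E'
from workcell import manip, viewer, finder
import cv2,numpy as np
for c in("scene","top"):
    im=viewer.camera(c);cv2.imwrite(f"pics/{c}0.png",im)
    p=viewer.camera_params(c);print(c,p["vertical_fov"],p["cx"],p["cy"],np.round(p["R"],4).tolist(),np.round(p["t"],4).tolist())
for c in("scene","top"):
  for t in("pin_box","lid_grip","tongs","tape_roll"):
    print(c,t,[(np.round(d["position"],3).tolist(),round(d["score"],2)) for d in finder.find_in(c,t)[:2]])
o=manip.get_obs();print({k:np.round(v,3).tolist() for k,v in o.items()})
E
```

```text
pics
scene 46.05345434375277 324.86432992829606 203.39273932813427 [[0.5594, -0.8288, 0.0141], [-0.592, -0.4114, -0.693], [0.5802, 0.3793, -0.7208]] [-0.3528, 0.4374, 0.5647]
top 42.965941154459074 326.9794047742405 191.29559896299332 [[-0.012, -0.9992, -0.0371], [-0.9843, 0.0183, -0.1757], [0.1763, 0.0344, -0.9837]] [0.0317, 0.6381, 0.9672]
scene pin_box [([0.505, -0.114, 0.095], 0.83)]
scene lid_grip []
scene tongs [([0.467, 0.158, 0.01], 0.81)]
scene tape_roll [([0.795, 0.057, 0.017], 0.9)]
top pin_box [([0.559, -0.099, 0.092], 0.58)]
top lid_grip [([0.579, -0.102, 0.091], 0.89), ([0.56, -0.097, 0.09], 0.48)]
top tongs []
top tape_roll [([0.794, 0.053, 0.018], 0.65)]
{'clock': 0.5, 'joint_pos': [1.313, 0.332, -0.065, 1.46, 0.022, 1.35, -0.088], 'joint_velocities': [-0.001, -0.001, -0.0, 0.001, 0.002, 0.001, 0.001], 'tau': [-0.001, -62.475, 0.049, -39.156, 0.017, 0.002, 0.0], 'position': [0.145, -0.608, 0.405], 'ee_rot': [0.993, 0.117, 0.0, 0.0], 'ft_force': [0.413, 0.726, -0.437], 'torque': [-0.027, 0.095, 0.022], 'grasp_force': 0.0, 'grip_width': 1.002}
```

View pictures.

View pics/top0.png

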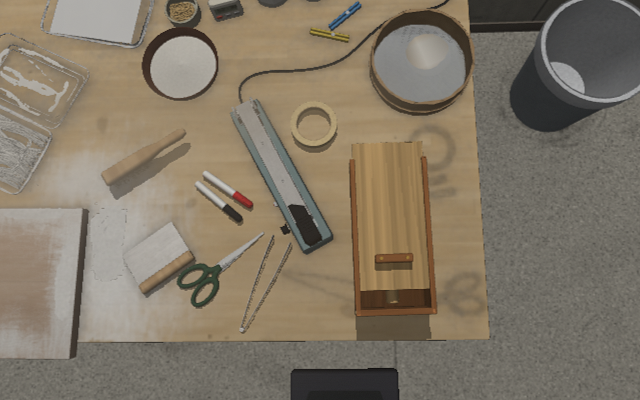

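View pics/scene0.png

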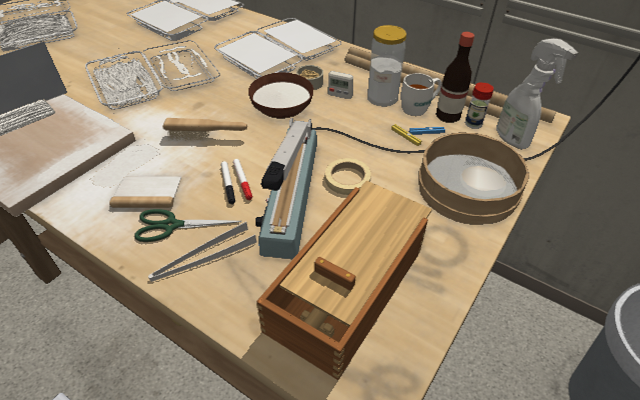

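```bash
cat > h.py <<'E'
from workcell import manip, viewer, finder
import cv2,numpy as np
from scipy.spatial.transform import Rotation as Ro
def cam(c):
    p=viewer.camera_params(c);f=200/np.tan(np.radians(p["vertical_fov"]/2))
    return f,p["cx"],p["cy"],np.array(p["R"]),np.array(p["t"])
def back(c,u,v,z):
    f,cx,cy,R,t=cam(c);d=R.T@np.array([(u-cx)/f,(v-cy)/f,1]);o=-R.T@t
    return o+d*(z-o[2])/d[2]
def proj(c,X):
    f,cx,cy,R,t=cam(c);q=np.asarray(X)@R.T+t;return q[...,:2]/q[...,2:]*f+[cx,cy]
def obs():
    o=manip.get_obs();R=Ro.from_quat(o["ee_rot"]).as_matrix()
    print("t",round(o["clock"],2),"pos",np.round(o["position"],4),"zax",np.round(R[:,2],3),"yax",np.round(R[:,1],3),"F",np.round(o["ft_force"],1),"w",round(o["grip_width"],3),"g",round(o["grasp_force"],1),"q",np.round(o["joint_pos"],2));return o,R
E
python3 - <<'E'
from h import *
for n,u,v,z in [("nl",356,315,.098),("nr",437,315,.098),("fl",350,158,.098),("fr",426,156,.098),("bat",394,258,.118),("batL",375,258,.118),("batR",412,258,.118),("lidnear",393,290,.092),("sieve top",422,55,.07)]: print(n,back("top",u,v,z).round(4))
for n,u,v,z in [("nl",260,299,.098),("nr",338,360,.098),("fr",427,218,.098),("batc",335,268,.118)]: print("sc",n,back("scene",u,v,z).round(4))
cv2.imwrite("pics/crop.png",cv2.resize(cv2.imread("pics/top0.png")[130:330,330:460],None,fx=3,fy=3,interpolation=cv2.INTER_CUBIC))
E
```

```text
nl [ 0.3978 -0.0304  0.098 ]
nr [ 0.3964 -0.1792  0.098 ]
fl [ 0.6965 -0.0253  0.098 ]
fr [ 0.6973 -0.1729  0.098 ]
bat [ 0.5006 -0.1022  0.118 ]
batL [ 0.501  -0.0673  0.118 ]
batR [ 0.5001 -0.1352  0.118 ]
lidnear [ 0.4423 -0.1007  0.092 ]
sieve top [ 0.9198 -0.1792  0.07  ]
sc nl [ 0.4022 -0.0337  0.098 ]
sc nr [ 0.3874 -0.1844  0.098 ]
sc fr [ 0.699  -0.1709  0.098 ]
sc batc [ 0.5027 -0.1034  0.118 ]
```

View pics/crop.png

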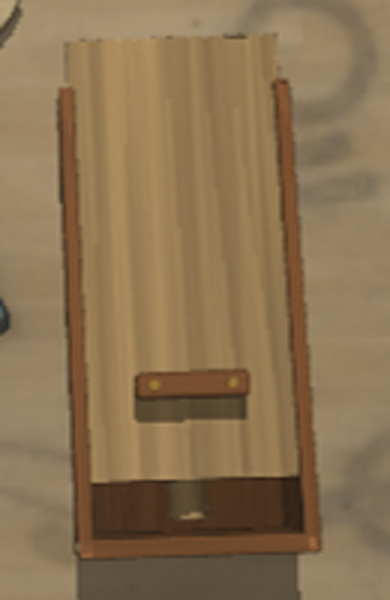

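The pictures show the box's near corners at about (356,315) and (437,315) in the top view. The batten is at (394,258), and the lid is about 32 mm open. Box centre comes out at (0.547, -0.102) with yaw about 0.017. There is a free approach from the right.

Request:
{"method": "arm_command", "body": {"plan": [{"dp": [0, 0, 0], "spin": 0.11}, {"dp": [0, 0, 0], "spin": 0.107}, {"dp": [22.4, -35.8, 0]}, {"dp": [22.4, -35.8, 0]}, {"dp": [22.4, -35.8, 0]}], "grip": 1, "newtons": 20}}

```text
invalid input at $.plan[2]: expected keys dp, spin
```

Request:
{"method": "arm_command", "body": {"plan": [{"dp": [22.4, -35.8, 0]}, {"dp": [22.4, -35.8, 0]}, {"dp": [22.4, -35.8, 0]}, {"dp": [22.4, -35.8, 0]}, {"dp": [22.4, -35.8, 0]}]}}

```text
invalid input at $.plan[0]: expected keys dp, spin
```

Request:
{"method": "arm_command", "body": {"plan": [{"dp": [22.4, -35.8, 0]}, {"dp": [22.4, -35.8, 0]}, {"dp": [22.4, -35.8, 0]}, {"dp": [0, 0, 0]}]}}

```text
invalid input at $.plan[0]: expected keys dp, spin
```

Request:
{"method": "arm_command", "body": {"plan": [{"dp": [0, 0, 0], "spin": 0.11}, {"dp": [0, 0, 0], "spin": 0.107}, {"dp": [22.4, -35.8, 0], "spin": 0}, {"dp": [22.4, -35.8, 0], "spin": 0}, {"dp": [22.4, -35.8, 0], "spin": 0}], "grip": 1, "newtons": 20}}

```text
clock: 1.0
position: [0.2113, -0.4979, 0.4046]
ee_rot: [1.0, 0.009, 0.0, 0.0]
ft_force: [1.6, 0.7, -0.3]
grip_width: 0.146
grasp_force: 0.0
```

Request:
{"method": "arm_command", "body": {"plan": [{"dp": [22.4, -35.8, 0], "spin": 0}, {"dp": [22.4, -35.8, 0], "spin": 0}, {"dp": [22.4, -35.8, 0], "spin": 0}, {"dp": [22.4, -35.8, 0], "spin": 0}, {"dp": [22.4, -35.8, 0], "spin": 0}]}}

```text
clock: 1.5
position: [0.3201, -0.3167, 0.405]
ee_rot: [1.0, 0.009, 0.0, 0.0]
ft_force: [1.0, 0.1, 0.3]
grip_width: 0.001
grasp_force: 0.0
```

Request:
{"method": "arm_command", "body": {"plan": [{"dp": [22.4, -35.8, 0], "spin": 0}, {"dp": [22.4, -35.8, 0], "spin": 0}, {"dp": [22.4, -35.8, 0], "spin": 0}, {"dp": [0, 0, 0], "spin": 0}]}}

```text
clock: 1.9
position: [0.3872, -0.2049, 0.4053]
ee_rot: [1.0, 0.013, 0.001, -0.0]
ft_force: [-0.6, -0.7, -0.4]
grip_width: -0.002
grasp_force: 0.0
```

Request:
{"method": "arm_command", "body": {"plan": [{"dp": [23.3, -33.6, 0], "spin": 0}, {"dp": [23.3, -33.6, 0], "spin": 0}, {"dp": [23.3, -33.6, 0], "spin": 0}, {"dp": [0, 0, 40], "spin": 0}, {"dp": [0, 0, 40], "spin": 0}]}}

```text
clock: 2.4
position: [0.4536, -0.1069, 0.3246]
ee_rot: [1.0, 0.01, 0.002, 0.001]
ft_force: [-0.1, -1.6, -0.8]
grip_width: -0.0
grasp_force: 0.0
```

Request:
{"method": "arm_command", "body": {"plan": [{"dp": [0, 0, 30], "spin": 0}, {"dp": [0, 0, 18], "spin": 0}, {"dp": [0, 0, 0], "spin": 0}]}}

```text
clock: 2.7
position: [0.4519, -0.1079, 0.2746]
ee_rot: [1.0, 0.009, -0.002, -0.001]
ft_force: [0.2, -0.3, -0.1]
grip_width: 0.001
grasp_force: 0.0
```

Request:
{"method": "arm_command", "body": {"plan": [{"dp": [15, -4, 0], "spin": 0}, {"dp": [15, 0, 0], "spin": 0}, {"dp": [18, 0, 0], "spin": 0}, {"dp": [20, 0, 0], "spin": 0}, {"dp": [20, 0, 0], "spin": 0}]}}

```text
clock: 3.2
position: [0.5415, -0.1023, 0.278]
ee_rot: [1.0, 0.009, 0.0, 0.0]
ft_force: [-3.1, 1.5, 2.2]
grip_width: 0.003
grasp_force: 1.4
```

Request:
{"method": "arm_command", "body": {"plan": [{"dp": [18, 0, 0], "spin": 0}, {"dp": [15, 0, 0], "spin": 0}, {"dp": [12, 0, 0], "spin": 0}, {"dp": [8, 0, 0], "spin": 0}, {"dp": [5, 0, 0], "spin": 0}]}}

```text
clock: 3.7
position: [0.5993, -0.1013, 0.2776]
ee_rot: [1.0, 0.009, 0.0, 0.0]
ft_force: [-2.2, -0.1, 1.9]
grip_width: 0.001
grasp_force: 1.1
```

Request:
{"method": "arm_command", "body": {"plan": [{"dp": [5, 0, 0], "spin": 0}, {"dp": [5, 0, 0], "spin": 0}, {"dp": [3, 0, 0], "spin": 0}, {"dp": [3, 0, 0], "spin": 0}, {"dp": [0, 0, 0], "spin": 0}]}}

```text
clock: 4.2
position: [0.6151, -0.1009, 0.2767]
ee_rot: [1.0, 0.009, 0.0, 0.0]
ft_force: [-0.9, 0.8, -0.6]
grip_width: -0.003
grasp_force: 0.0
```

Request:
{"method": "arm_command", "body": {"plan": [{"dp": [3, 0, 0], "spin": 0}, {"dp": [3, 0, 0], "spin": 0}]}}

```text
clock: 4.4
position: [0.6206, -0.1008, 0.2766]
ee_rot: [1.0, 0.009, -0.001, 0.0]
ft_force: [-19.1, -0.3, 7.3]
grip_width: -0.002
grasp_force: 9.9
```

Request:
{"method": "arm_command", "body": {"plan": [{"dp": [3, 0, 0], "spin": 0}, {"dp": [0, 0, 0], "spin": 0}]}}

```text
clock: 4.6
position: [0.6218, -0.1007, 0.2764]
ee_rot: [1.0, 0.009, -0.004, 0.0]
ft_force: [-22.0, -0.0, 15.8]
grip_width: 0.0
grasp_force: 11.1
```

Stop reached. I'll back off and look.

Request:
{"method": "arm_command", "body": {"plan": [{"dp": [-10, 0, 0], "spin": 0}, {"dp": [-20, 0, -30], "spin": 0}, {"dp": [-32, 0, -20], "spin": 0}, {"dp": [-32, 0, 0], "spin": 0}, {"dp": [-32, 0, 0], "spin": 0}], "grip": -0.18}}

```text
clock: 5.1
position: [0.4969, -0.1028, 0.3273]
ee_rot: [1.0, 0.009, 0.001, 0.0]
ft_force: [-0.7, 0.3, -0.0]
grip_width: 0.59
grasp_force: 0.0
```

Run:
```python
from h import *
o,R=obs()
im=viewer.camera("top");cv2.imwrite("pics/t1.png",im)
print(finder.find_in("top","rolling_pin")[:2],finder.find_in("top","pin_near_end")[:1],finder.find_in("top","lid_grip")[:1])
s=viewer.camera("scene");cv2.imwrite("pics/s1.png",s)
print(finder.find_in("scene","rolling_pin")[:2],finder.find_in("scene","lid_grip")[:1])
a=cv2.resize(im[100:330,330:460],None,fx=2.4,fy=2.4);b=cv2.resize(s[160:390,240:440],None,fx=2.4,fy=2.4)
cv2.imwrite("pics/both1.png",np.hstack([a,b]))
```

```text
t 5.1 pos [ 0.4969 -0.1028  0.3273] zax [ 0.002 -0.001 -1.   ] yax [ 0.018 -1.     0.001] F [-0.7  0.3 -0. ] w 0.59 g 0.0 q [ 0.67  0.18 -0.61  1.84  0.12  1.15 -1.53]
[] [] [{'position': [0.7262, -0.095, 0.0941], 'score': 0.94}]
[] []
```

View pics/both1.png

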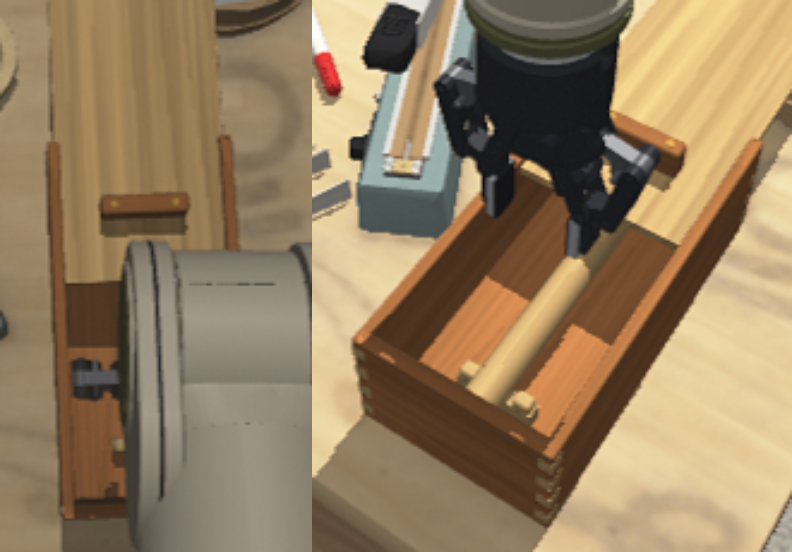

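Run:
```python
from h import *
print(back("scene",312.9,322.5,.04),back("scene",348.3,272.5,.04),"bat",back("top",390,185,.118))
s=cv2.imread("pics/s1.png")
B=np.array([.547,-.102]);c,w=np.cos(.018),np.sin(.018)
for dy,col in((0,(0,0,255)),(-.013,(255,0,0)),(.013,(255,0,0))):
  P=[[B[0]+c*x-w*dy,B[1]+w*x+c*dy,.04] for x in(-.125,0.0)]
  q=proj("scene",np.array(P))
  k=8;s2=s if dy==0 and col[2] else s2
  if dy==0: s2=cv2.resize(s[220:350,280:380],None,fx=6,fy=6,interpolation=cv2.INTER_NEAREST)[:600]
  a=((q-[280,220]+.5)*6).astype(int);cv2.line(s2,tuple(map(int,a[0])),tuple(map(int,a[1])),col,1)
cv2.imwrite("pics/ov.png",s2[:600])
```

```text
[ 0.44198267 -0.10359658  0.04      ] [ 0.55670518 -0.09863     0.04      ] bat [ 0.63750051 -0.09949873  0.118     ]
```

View pics/ov.png

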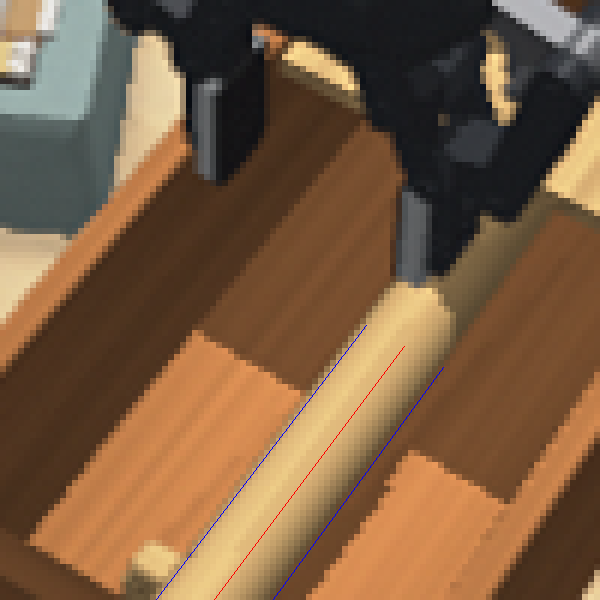

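The overlay matches the pin: axis at y ≈ -0.103 under the gripper. Descending.

Request:
{"method": "arm_command", "body": {"plan": [{"dp": [0, 0, 40], "spin": 0}, {"dp": [0, 0, 35], "spin": 0}, {"dp": [0, 0, 30], "spin": 0}, {"dp": [0, 0, 15], "spin": 0}, {"dp": [0, 0, 8], "spin": 0}]}}

```text
clock: 5.95
position: [0.498, -0.1026, 0.1975]
ee_rot: [1.0, 0.009, -0.001, -0.001]
ft_force: [-0.4, 0.1, 1.0]
grip_width: 0.589
grasp_force: 0.0
```

Request:
{"method": "arm_command", "body": {"plan": [{"dp": [0, 0, 0], "spin": 0}, {"dp": [0, 0, 0], "spin": 0}, {"dp": [0, 0, 0], "spin": 0}, {"dp": [0, 0, 0], "spin": 0}], "grip": 1, "newtons": 20}}

```text
clock: 6.35
position: [0.4982, -0.103, 0.1996]
ee_rot: [1.0, 0.009, 0.001, 0.0]
ft_force: [0.5, 0.4, 2.6]
grip_width: 0.296
grasp_force: 22.3
```

Request:
{"method": "arm_command", "body": {"plan": [{"dp": [0.6, 0, -5], "spin": 0}, {"dp": [0.7, 0, -5], "spin": 0}, {"dp": [0.9, 0, -5], "spin": 0}, {"dp": [0, 0, 0], "spin": 0}]}}

```text
clock: 6.75
position: [0.5004, -0.1029, 0.2147]
ee_rot: [1.0, 0.009, 0.001, 0.0]
ft_force: [0.5, 0.0, -1.7]
grip_width: 0.298
grasp_force: 22.1
```

```bash
cat >> h.py <<'E'
def pinview(name,th=(0,)):
    """overlay pin silhouettes for tilt angles th (deg), gripped 50 mm near of centre"""
    o,R=obs();g=np.array(o["position"])+.155*R[:,2];ux=R[:,0];print("grasp pt",g.round(4))
    s=viewer.camera("scene");x0,y0,x1,y1=230,120,430,320
    cv2.imwrite(f"pics/{name}_raw.png",s)
    v=cv2.resize(s[y0:y1,x0:x1],None,fx=3,fy=3)
    for t,col in zip(th,((0,0,255),(255,0,0),(0,255,0))):
        t=np.radians(t);d=ux*np.cos(t)-np.array([0,0,np.sin(t)])
        q=(proj("scene",np.array([g-.08*d,g+.18*d]))-[x0,y0]+.5)*3
        cv2.line(v,*[tuple(map(int,a)) for a in q],col,1)
    cv2.imwrite(f"pics/{name}.png",v)
E
python3 -c "
from h import *
pinview('p1',(0,6))"
```

```text
t 6.75 pos [ 0.5004 -0.1029  0.2147] zax [ 0.001 -0.001 -1.   ] yax [ 0.018 -1.     0.001] F [ 0.5  0.  -1.7] w 0.298 g 22.1 q [ 0.63  0.34 -0.58  1.93  0.23  0.93 -1.62]
grasp pt [ 0.5007 -0.103   0.0597]
```

View pics/p1.png

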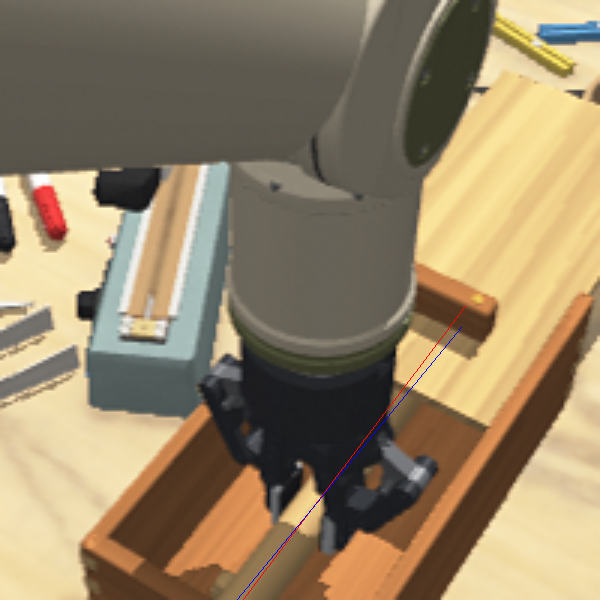

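```bash
cat >> h.py <<'E'
def near(raw,g,ux,th,out,win=(270,260,370,350),k=6):
    x0,y0,x1,y1=win
    v=cv2.resize(cv2.imread(raw)[y0:y1,x0:x1],None,fx=k,fy=k,interpolation=cv2.INTER_NEAREST)
    for t,col in zip(th,((0,0,255),(255,0,0),(0,255,0))):
        t=np.radians(t);d=ux*np.cos(t)-np.array([0,0,np.sin(t)]);n=np.cross([0,0,1],ux);n2=np.cross(d,n)
        C=g-.08*d;a=np.linspace(0,2*np.pi,40)[:,None]
        P=C+.013*(np.cos(a)*n+np.sin(a)*n2)
        for Q in(P,P+.06*d): cv2.polylines(v,[((proj("scene",Q)-[x0,y0]+.5)*k).astype(int)],True,col,1)
    cv2.imwrite(out,v)
E
python3 -c "
from h import *
near('pics/p1_raw.png',np.array([.5007,-.103,.0557]),np.array([1,.018,0]),(0,6),'pics/n1.png')"
```

```text
(no output)
```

View pics/n1.png

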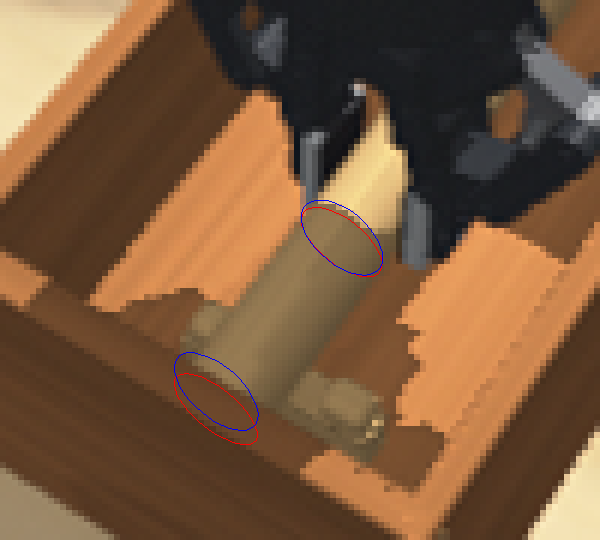

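Request:
{"method": "arm_command", "body": {"plan": [{"dp": [0.9, 0, -4], "spin": 0}, {"dp": [0.9, 0, -4], "spin": 0}, {"dp": [1.0, 0, -3.5], "spin": 0}, {"dp": [0, 0, 0], "spin": 0}]}}

```text
clock: 7.2
position: [0.5032, -0.1028, 0.2258]
ee_rot: [1.0, 0.009, 0.001, 0.0]
ft_force: [-0.2, -0.7, -1.4]
grip_width: 0.295
grasp_force: 22.1
```

```bash
python3 -c "
from h import *
pinview('p2')
o=manip.get_obs();g=np.array(o['position'])-[0,0,.159];print(o['torque'])
near('pics/p2_raw.png',g,np.array([1,.018,0]),(0,11),'pics/n2.png',(275,240,375,340))"
```

```text
t 7.2 pos [ 0.5032 -0.1028  0.2258] zax [ 0.001 -0.    -1.   ] yax [ 0.018 -1.     0.   ] F [-0.2 -0.7 -1.4] w 0.295 g 22.1 q [ 0.63  0.33 -0.58  1.92  0.22  0.95 -1.61]
grasp pt [ 0.5033 -0.1029  0.0708]
[ 0.01967639  0.04390793 -0.02274719]
```

View pics/n2.png

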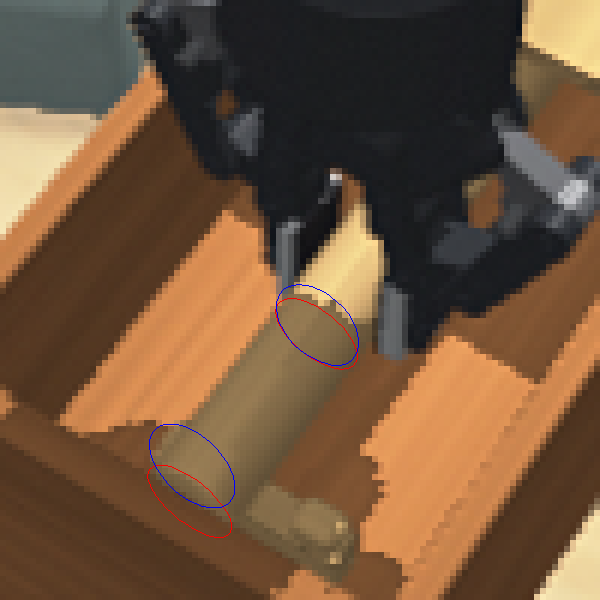

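The near end follows the tilted (blue, about 11°) outline, so the pin pivots in the grip with its far end on the saddle. Continuing the arc to about 19.5°.

Request:
{"method": "arm_command", "body": {"plan": [{"dp": [1.3, 0, -4.2], "spin": 0}, {"dp": [1.4, 0, -4.2], "spin": 0}, {"dp": [1.5, 0, -4.2], "spin": 0}, {"dp": [1.6, 0, -4.2], "spin": 0}, {"dp": [1.6, 0, -4.2], "spin": 0}]}}

```text
clock: 7.75
position: [0.5099, -0.1027, 0.2462]
ee_rot: [1.0, 0.009, -0.001, -0.0]
ft_force: [-2.7, -0.0, -3.1]
grip_width: 0.297
grasp_force: 21.7
```

```bash
python3 -c "
from h import *
pinview('p3')
o=manip.get_obs();g=np.array(o['position'])-[0,0,.159]
near('pics/p3_raw.png',g,np.array([1,.018,0]),(16,20),'pics/n3.png',(265,230,365,330))"
```

```text
t 7.75 pos [ 0.5099 -0.1027  0.2462] zax [-0.001  0.    -1.   ] yax [ 0.018 -1.    -0.   ] F [-2.7 -0.  -3.1] w 0.297 g 21.7 q [ 0.63  0.32 -0.59  1.89  0.21  1.   -1.6 ]
grasp pt [ 0.5097 -0.1027  0.0912]
```

View pics/n3.png

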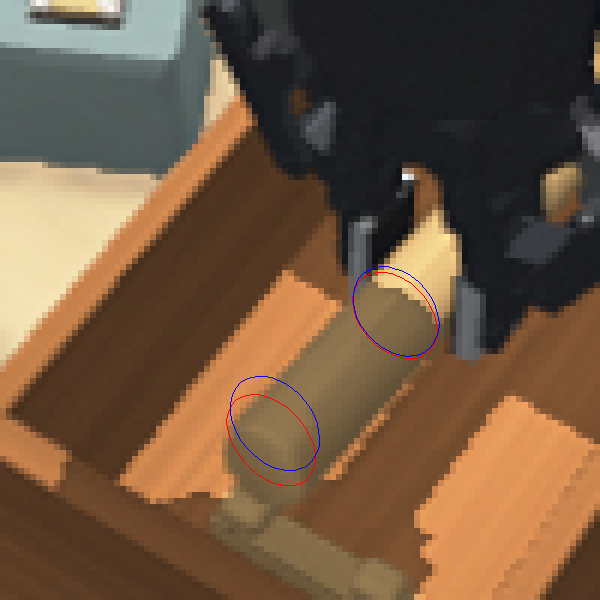

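The picture is ambiguous: the near end seems to sit lower than a 16–20° outline, and the force is slightly up. I'll back down a little and check the near end with the finder.

Request:
{"method": "arm_command", "body": {"plan": [{"dp": [0, 0, 2], "spin": 0}, {"dp": [0, 0, 0], "spin": 0}]}}

```text
clock: 8.0
position: [0.5099, -0.1027, 0.2439]
ee_rot: [1.0, 0.009, -0.0, 0.0]
ft_force: [-4.0, -0.5, -0.4]
grip_width: 0.294
grasp_force: 21.8
```

Run:
```python
from h import *
o,R=obs();print(o["torque"])
for c in("scene","top"):
  viewer.camera(c)
  for n in("pin_near_end","rolling_pin","lid_grip"):
    print(c,n,[(np.round(d["position"],4).tolist(),round(d["score"],2)) for d in finder.find_in(c,n)[:3]])
```

```text
t 8.0 pos [ 0.5099 -0.1027  0.2439] zax [-0.001 -0.    -1.   ] yax [ 0.018 -1.     0.   ] F [-4.  -0.5 -0.4] w 0.294 g 21.8 q [ 0.63  0.32 -0.59  1.89  0.21  1.   -1.6 ]
[0.01963312 1.02280744 0.02672932]
scene pin_near_end [([0.4632, -0.1065, 0.0962], 0.79)]
scene rolling_pin [([0.4635, -0.1067, 0.0968], 0.66), ([0.7311, -0.1175, 0.0917], 0.39)]
scene lid_grip [([0.7336, -0.1134, 0.09], 0.57)]
top pin_near_end []
top rolling_pin []
top lid_grip [([0.7297, -0.0955, 0.0949], 0.7)]
```

Request:
{"method": "arm_command", "body": {"plan": [{"dp": [-4, 0, 0], "spin": 0}, {"dp": [0, 0, 0], "spin": 0}]}}

```text
clock: 8.6
position: [0.5063, -0.1028, 0.2446]
ee_rot: [1.0, 0.009, 0.001, 0.0]
ft_force: [0.1, -0.1, -1.8]
grip_width: 0.292
grasp_force: 21.8
```

Run:
```python
from h import *
o,R=obs();print(o["torque"])
s=viewer.camera("scene");cv2.imwrite("pics/p4_raw.png",s)
w=s[262:322,292:348]
Z=w.reshape(-1,3).astype(np.float32);cv2.setRNGSeed(1)
_,l,c=cv2.kmeans(Z,7,None,(3,50,.5),4,cv2.KMEANS_PP_CENTERS)
for i in range(7):print(i,c[i].round())
ch=".#o+x-@";l=l.reshape(w.shape[:2])
for r in range(60):print(262+r,''.join("0123456"[k] for k in l[r]))
```

```text
t 8.6 pos [ 0.5063 -0.1028  0.2446] zax [ 0.002 -0.    -1.   ] yax [ 0.018 -1.     0.   ] F [ 0.1 -0.1 -1.8] w 0.292 g 21.8 q [ 0.63  0.31 -0.59  1.9   0.2   0.99 -1.6 ]
[-0.00649297  0.03133579 -0.00402612]
0 [ 75. 112. 140.]
1 [35. 55. 81.]
2 [ 85. 143. 216.]
3 [ 48.  78. 115.]
4 [30. 28. 27.]
5 [135. 202. 236.]
6 [ 71.  95. 111.]
262 22220311111111111111111111444444444444406333344444444444
263 22203111111111111111111111144444444444414333344444444444
264 22231111111111111111111111144444444444144333344444444444
265 22311111111111111111111111144444444444444333314444444444
266 23111111111111111111111111144444444444444333034444444444
267 01111111111111111111111111314444444444444330504444444444
268 11111111111111111111111113331444664444444302504444444444
269 11111111111111111111111113331416006444444625524444444444
270 11111111111111111111111133331416614444441255526144444444
271 11111111111111111111111333331416614444412555555534444444
272 11111111111111111111113333331466614444125555555214444444
273 11111111111111111111113333331466614441255555555564444444
274 11111111111111111111333333331
[... 2194 characters left out ...]
20333333333333333332222222222
311 22222222220666666660066333333333333333333333322222222222
312 22222222222666666666066333333333333333333333322222222222
313 22033332225266666666666333333333333333333333222222222222
314 13333333300006666666666333333333333333333332222222222222
315 13333333366000666666663333333333333333333322222222222222
316 11133333066660066366633333333333333333333322222222222222
317 31311333366636006660000333333333333333333322222222222222
318 33311113363366333600000063333333333333333222222222222222
319 33333331336666660000000000333333333333333332222222222222
320 33333333113666600000000000003333333333333333222222222222
321 33333333331336636000000000000633333333333332222222222222
```

```bash
cat >> h.py <<'E'
from scipy.optimize import least_squares
def fit(pts,gx,gy,minu,maxv,x0,fixed_a=None,yaw=.018):
    """pin axis z at grip x, tilt (deg, near end up), near length from grip"""
    ux=np.array([np.cos(yaw),np.sin(yaw),0]);n=np.array([-ux[1],ux[0],0]);a=np.linspace(0,2*np.pi,80)[:,None]
    def res(p):
        z,t,L,dy=p[0],np.radians(p[1]),p[2],p[3];d=ux*np.cos(t)-np.array([0,0,np.sin(t)]);n2=np.cross(d,n)
        g=np.array([gx,gy,z])+n*dy;ring=.013*(np.cos(a)*n+np.sin(a)*n2)
        Q=proj("scene",np.vstack([g-L*d+ring,g+.02*d+ring]));h=cv2.convexHull((Q).astype(np.float32))
        r=[cv2.pointPolygonTest(h,tuple(map(float,q)),True) for q in pts]
        return r+[Q[:,0].min()-minu,Q[:,1].max()-maxv,dy/.002]
    s=least_squares(res,x0,diff_step=1e-3,x_scale=[.01,5,.01,.002]);return s.x,np.array(s.fun)
E
python3 - <<'E'
from h import *
P=[(322,282.5),(312,292.5),(302,303.5),(337,288.5),(329,296.5),(321,304.5),(316,310.5)]
for t0 in(5,12,18):
  x,f=fit(P,.5063,-.1028,301.3,317,[.085,t0,.085,.0005]);print(x.round(4),f.round(1))
E
```

```text
[8.21000e-02 1.09426e+01 7.84000e-02 1.20000e-03] [ 1.1  0.7  0.9  0.2  0.9  1.7  1.5 -0.9 -0.8  0.6]
[8.2500e-02 1.0915e+01 7.8600e-02 1.1000e-03] [ 1.2  0.7  0.9  0.2  0.9  1.7  1.5 -0.9 -0.8  0.5]
[8.23000e-02 1.08176e+01 7.84000e-02 1.20000e-03] [ 1.2  0.7  0.8  0.2  0.9  1.7  1.5 -0.9 -0.8  0.6]
```

The fit gives a tilt of about 11°, with the grip friction holding the pin there, free of the lid. I'll loosen the grip gradually by closure so gravity lowers the far end onto its saddle.

Request:
{"method": "arm_command", "body": {"plan": [{"dp": [0, 0, 0], "spin": 0}, {"dp": [0, 0, 0], "spin": 0}], "grip": 0.46}}

```text
clock: 8.85
position: [0.5064, -0.1028, 0.2444]
ee_rot: [1.0, 0.009, 0.0, 0.0]
ft_force: [-0.7, -0.4, -0.9]
grip_width: 0.293
grasp_force: 21.8
```

Request:
{"method": "arm_command", "body": {"plan": [{"dp": [0, 0, 0], "spin": 0}, {"dp": [0, 0, 0], "spin": 0}], "grip": 0.43}}

```text
clock: 9.05
position: [0.5063, -0.1028, 0.2442]
ee_rot: [1.0, 0.009, 0.0, 0.0]
ft_force: [-0.0, -0.5, -1.3]
grip_width: 0.293
grasp_force: 21.8
```

Request:
{"method": "arm_command", "body": {"plan": [{"dp": [0, 0, 0], "spin": 0}], "grip": 0.42}}

```text
clock: 9.15
position: [0.5062, -0.1027, 0.2442]
ee_rot: [1.0, 0.009, 0.0, 0.0]
ft_force: [-0.3, -1.5, -0.8]
grip_width: 0.291
grasp_force: 21.8
```

Request:
{"method": "arm_command", "body": {"plan": [{"dp": [0, 0, 0], "spin": 0}], "grip": 0.415}}

```text
clock: 9.25
position: [0.5062, -0.1027, 0.2442]
ee_rot: [1.0, 0.009, 0.0, 0.0]
ft_force: [0.4, 0.5, -1.9]
grip_width: 0.295
grasp_force: 21.8
```

Request:
{"method": "arm_command", "body": {"plan": [{"dp": [0, 0, 0], "spin": 0}], "grip": 0.41}}

```text
clock: 9.35
position: [0.5062, -0.1028, 0.2442]
ee_rot: [1.0, 0.009, 0.0, 0.0]
ft_force: [-0.5, 0.0, -1.1]
grip_width: 0.297
grasp_force: 18.3
```

Request:
{"method": "arm_command", "body": {"plan": [{"dp": [0, 0, 0], "spin": 0}], "grip": 0.407}}

```text
clock: 9.45
position: [0.5062, -0.1027, 0.2442]
ee_rot: [1.0, 0.009, 0.0, 0.0]
ft_force: [-0.9, 0.3, -1.1]
grip_width: 0.296
grasp_force: 14.9
```

Request:
{"method": "arm_command", "body": {"plan": [{"dp": [0, 0, 0], "spin": 0}], "grip": 0.404}}

```text
clock: 9.55
position: [0.5062, -0.1028, 0.2442]
ee_rot: [1.0, 0.009, 0.0, 0.0]
ft_force: [-1.1, 0.5, -1.2]
grip_width: 0.298
grasp_force: 11.6
```

Request:
{"method": "arm_command", "body": {"plan": [{"dp": [0, 0, 0], "spin": 0}], "grip": 0.402}}

```text
clock: 9.65
position: [0.5062, -0.1028, 0.2442]
ee_rot: [1.0, 0.009, -0.0, 0.0]
ft_force: [-0.4, 0.0, -1.7]
grip_width: 0.302
grasp_force: 9.4
```

```bash
cat >> h.py <<'E'
def show(img,x0,y0,w,h):
    c=img[y0:y0+h,x0:x0+w].astype(float);r=c[...,2]/(c[...,0]+1)
    m=(r>1.3)&(r<2.05)&(c[...,2]>85)
    for i in range(h):print(y0+i,''.join(".#"[k] for k in m[i].astype(int)))
E
python3 - <<'E'
from h import *
obs();s=viewer.camera("scene");cv2.imwrite("pics/p5_raw.png",s)
d=np.abs(s.astype(int)-cv2.imread("pics/p4_raw.png")).max(2);print("changed px in pin area",(d[262:322,292:348]>20).sum())
show(s,292,274,56,50)
E
```

```text
t 9.65 pos [ 0.5062 -0.1028  0.2442] zax [-0. -0. -1.] yax [ 0.018 -1.     0.   ] F [-0.4  0.  -1.7] w 0.302 g 9.4 q [ 0.63  0.31 -0.59  1.9   0.2   0.99 -1.6 ]
changed px in pin area 46
274 .....................................############.......
275 ....................................#############.......
276 ...................................##############.......
277 ..................................###############.......
278 .............................#....##############........
279 .................................###############........
280 ................................################........
281 ..............................##################........
282 ..............................##################........
283 .............................###################........
284 ............................###################.........
285 ...........................####################.........
286 ...........................####################.........
287 ..........................#####################.........
288 .........................######################........
[... 1436 characters left out ...]
.............................
313 ..........##############................................
314 .........###############................................
315 .........##############.................................
316 ........##############..................................
317 ........###############.................................
318 ........#################...............................
319 ........##################..............................
320 ..........##################............................
321 ...........###################..........................
322 .............###################........................
323 ...............######################...................
```

Request:
{"method": "arm_command", "body": {"plan": [{"dp": [0, 0, 0], "spin": 0}], "grip": 0.4}}

```text
clock: 9.8
position: [0.5062, -0.1028, 0.2442]
ee_rot: [1.0, 0.009, 0.0, 0.0]
ft_force: [0.5, -0.1, -1.9]
grip_width: 0.299
grasp_force: 7.4
```

Request:
{"method": "arm_command", "body": {"plan": [{"dp": [0, 0, 0], "spin": 0}], "grip": 0.3985}}

```text
clock: 9.9
position: [0.5062, -0.1028, 0.2443]
ee_rot: [1.0, 0.009, 0.0, 0.0]
ft_force: [-0.1, 0.2, -1.2]
grip_width: 0.302
grasp_force: 5.9
```

```bash
cat >> h.py <<'E'
def chg(a,name):
    s=viewer.camera("scene");cv2.imwrite(f"pics/{name}_raw.png",s)
    d=np.abs(s.astype(int)-cv2.imread(f"pics/{a}_raw.png")).max(2);print("changed",(d[262:322,292:348]>20).sum());return s
E
python3 -c "
from h import *
obs();chg('p5','p6')"
```

```text
t 9.9 pos [ 0.5062 -0.1028  0.2443] zax [ 0. -0. -1.] yax [ 0.018 -1.     0.   ] F [-0.1  0.2 -1.2] w 0.302 g 5.9 q [ 0.63  0.31 -0.59  1.9   0.2   0.99 -1.6 ]
changed 171
```

Request:
{"method": "arm_command", "body": {"plan": [{"dp": [0, 0, 0], "spin": 0}, {"dp": [0, 0, 0], "spin": 0}], "grip": 0.3975}}

```text
clock: 10.15
position: [0.5062, -0.1028, 0.2442]
ee_rot: [1.0, 0.009, 0.0, 0.0]
ft_force: [1.0, 0.4, -2.2]
grip_width: 0.299
grasp_force: 4.9
```

```bash
python3 -c "
from h import *
obs();s=chg('p6','p7');show(s,292,268,56,50)"
```

```text
t 10.15 pos [ 0.5062 -0.1028  0.2442] zax [ 0. -0. -1.] yax [ 0.018 -1.     0.   ] F [ 1.   0.4 -2.2] w 0.299 g 4.9 q [ 0.63  0.31 -0.59  1.9   0.2   0.99 -1.6 ]
changed 33
268 ............................................##..........
269 ..........................................####..........
270 .........................................######.........
271 ........................................########........
272 .......................................##########.......
273 ......................................###########.......
274 .....................................############.......
275 ....................................#############.......
276 ...................................##############.......
277 ..................................###############.......
278 .............................#...###############........
279 ................................################........
280 ..............................##################........
281 ..............................##################........
282 .............................###################........
283 ........
[... 1422 characters left out ...]
#............................
307 ..........#################.............................
308 ...........###############..............................
309 ...........##############...............................
310 ............#############...............................
311 ............############................................
312 ...........############.................................
313 ..........###########...................................
314 ..........#########.....................................
315 .........###########....................................
316 ........##############..................................
317 ........###############.................................
```

```bash
cat >> h.py <<'E'
def mfit(img,rows,x0,y0,w,gx,gy,minu,maxv,init):
    c=img.astype(float);r=c[...,2]/(c[...,0]+1);m=(r>1.3)&(r<2.05)&(c[...,2]>85);P=[]
    for v in range(*rows):
        k=np.flatnonzero(m[v,x0:x0+w]);k=k[(k>3)]
        P+=[(x0+k[0]-.5,v),(x0+k[-1]+.5,v)]
    return fit(P,gx,gy,minu,maxv,init)
E
python3 - <<'E'
from h import *
for n,rows,mu,mv in(("p5",(293,301,2),301,316),("p7",(288,299,2),301.5,313)):
  s=cv2.imread(f"pics/{n}_raw.png")
  x,f=mfit(s,rows,292,0,44 if 0 else 46,.5062,-.1028,mu,mv,[.083,14,.08,.0005]);print(n,x.round(4),np.abs(f).max().round(1))
E
```

```text
p5 [8.7100e-02 7.3454e+00 7.7200e-02 2.0000e-04] 0.5
p7 [8.50000e-02 1.49618e+01 7.75000e-02 2.00000e-04] 0.4
```

Request:
{"method": "arm_command", "body": {"plan": [{"dp": [0, 0, 0], "spin": 0}, {"dp": [0, 0, 0], "spin": 0}], "grip": 0.3968}}

```text
clock: 10.4
position: [0.5062, -0.1028, 0.2442]
ee_rot: [1.0, 0.009, 0.0, 0.0]
ft_force: [0.5, -0.9, -1.2]
grip_width: 0.299
grasp_force: 4.3
```

Request:
{"method": "arm_command", "body": {"plan": [{"dp": [0, 0, 0], "spin": 0}, {"dp": [0, 0, 0], "spin": 0}], "grip": 0.396}}

```text
clock: 10.6
position: [0.5062, -0.1028, 0.2442]
ee_rot: [1.0, 0.009, 0.0, 0.0]
ft_force: [1.2, -0.5, -1.1]
grip_width: 0.3
grasp_force: 3.5
```

```bash
python3 -c "
from h import *
obs();s=chg('p7','p8')
for mu,mv in((301.5,312),(301.5,310)):
  x,f=mfit(s,(286,298,2),292,0,46,.5062,-.1028,mu,mv,[.083,14,.08,.0005]);print(x.round(4),np.abs(f).max().round(1))"
```

```text
t 10.6 pos [ 0.5062 -0.1028  0.2442] zax [ 0. -0. -1.] yax [ 0.018 -1.     0.   ] F [ 1.2 -0.5 -1.1] w 0.3 g 3.5 q [ 0.63  0.31 -0.59  1.9   0.2   0.99 -1.6 ]
changed 5
[8.61000e-02 1.36038e+01 7.55000e-02 3.00000e-04] 1.0
[8.51000e-02 1.50795e+01 7.36000e-02 4.00000e-04] 1.4
```

Between the last two frames nothing moved, so the far end is resting on its saddle at about 16°. I'll lift a little more with the light grip.

Request:
{"method": "arm_command", "body": {"plan": [{"dp": [0.3, 0, -2], "spin": 0}, {"dp": [0.3, 0, -2], "spin": 0}, {"dp": [0.4, 0, -2], "spin": 0}, {"dp": [0, 0, -1], "spin": 0}, {"dp": [0, 0, 0], "spin": 0}], "grip": 0.397}}

```text
clock: 11.15
position: [0.5073, -0.1028, 0.2514]
ee_rot: [1.0, 0.009, 0.0, 0.0]
ft_force: [-0.4, -0.8, -1.4]
grip_width: 0.304
grasp_force: 3.6
```

```bash
python3 -c "
from h import *
o,R=obs();s=chg('p8','p9');show(s,292,262,56,50)"
```

```text
t 11.15 pos [ 0.5073 -0.1028  0.2514] zax [ 0. -0. -1.] yax [ 0.018 -1.     0.   ] F [-0.4 -0.8 -1.4] w 0.304 g 3.6 q [ 0.64  0.3  -0.59  1.89  0.2   1.01 -1.6 ]
changed 590
262 ........................................................
263 ........................................................
264 .............................................#..........
265 ............................................###.........
266 ...........................................####.........
267 ..........................................######........
268 .........................................########.......
269 .......................................##########.......
270 ......................................###########.......
271 .....................................############.......
272 ....................................#############.......
273 ...................................##############.......
274 ..................................################......
275 ..............................#..################.......
276 ................................#################.......
277 .......
[... 1423 characters left out ...]
###..........................
301 ...........##################...........................
302 ...........#################............................
303 ...........################.............................
304 ............##############..............................
305 ............#############...............................
306 ..............##########................................
307 ...............########.................................
308 .................#####..................................
309 ........................................................
310 .............#..........................................
311 ............####........................................
```

```bash
python3 -c "
from h import *
s=cv2.imread('pics/p9_raw.png')
P=[(291.5+k,v) for k,v in((28,280),(23,284),(19,288),(14,292),(12,294))]+[(292.5+k,v) for k,v in((45,285),(41,289),(38,292),(35,295),(32,298),(27,302),(24,305))]
for t in(10,16,22):
  x,f=fit(P,.5073,-.1028,301.5,308.5,[.09,t,.08,.0005]);print(x.round(4),f.round(1))"
```

```text
[9.06000e-02 1.92712e+01 7.94000e-02 5.00000e-04] [ 0.5  0.2  0.5  0.1  0.3  0.2  0.2  0.1  0.1 -0.   0.6  0.6  0.   0.
  0.3]
[9.05000e-02 1.92789e+01 7.93000e-02 6.00000e-04] [ 0.5  0.2  0.5  0.1  0.3  0.2  0.2  0.1  0.1 -0.   0.6  0.6  0.   0.
  0.3]
[9.0400e-02 1.9282e+01 7.9300e-02 6.0000e-04] [ 0.5  0.2  0.5  0.1  0.3  0.2  0.2  0.1  0.1 -0.   0.6  0.6  0.   0.
  0.3]
```

Fit: 19.3° tilt, 5 mm clear of the lid edge and 13 mm clear over the near wall. I'll tighten and draw it out along its own axis.

Request:
{"method": "arm_command", "body": {"plan": [{"dp": [0, 0, 0], "spin": 0}, {"dp": [0, 0, 0], "spin": 0}, {"dp": [-5, 0, 1.7], "spin": 0}, {"dp": [-9.4, 0, -5], "spin": 0}, {"dp": [-9.4, 0, -3.3], "spin": 0}], "grip": 1, "newtons": 30}}

```text
clock: 11.7
position: [0.4826, -0.1031, 0.2581]
ee_rot: [1.0, 0.009, -0.0, -0.0]
ft_force: [-0.7, 0.3, -1.8]
grip_width: 0.29
grasp_force: 30.3
```

Request:
{"method": "arm_command", "body": {"plan": [{"dp": [-9.4, 0, -3.3], "spin": 0}, {"dp": [-9.4, 0, -3.3], "spin": 0}, {"dp": [-9.4, 0, -3.3], "spin": 0}, {"dp": [0, 0, 0], "spin": 0}]}}

```text
clock: 12.1
position: [0.4541, -0.1039, 0.2682]
ee_rot: [1.0, 0.009, -0.0, 0.001]
ft_force: [0.2, -0.0, -1.7]
grip_width: 0.29
grasp_force: 30.3
```

```bash
python3 -c "
from h import *
o,R=obs();s=viewer.camera('scene');cv2.imwrite('pics/p10_raw.png',s);show(s,270,270,66,60)"
```

```text
t 12.1 pos [ 0.4541 -0.1039  0.2682] zax [-0.    -0.001 -1.   ] yax [ 0.017 -1.     0.001] F [ 0.2 -0.  -1.7] w 0.29 g 30.3 q [ 0.7   0.16 -0.61  2.    0.11  1.01 -1.52]
270 ##############....................................................
271 #############.....................................................
272 ############......................................................
273 ###########.......................................................
274 ##########........................................................
275 #########.........................................................
276 #########.........................................................
277 ########..........................................................
278 #######...........................................................
279 ######............................................................
280 #####.............................................................
281 ####..............................................................
282 ###...............................................................
283 ##.
[... 2629 characters left out ...]
....#########################################................
321 ..........##########################################..............
322 ..........#####################....###################............
323 ..........####################.......######################.......
324 ...........###################........#######################.....
325 ...........#################............######################....
326 ............###############...............#####################...
327 .............#############.................####################...
328 ..............###########....................###################..
329 ...............#########.......................##################.
```

```bash
python3 -c "
from h import *
P=[(269.5+k,v) for k,v in((31,298),(26,302),(22,306),(17,310),(13,314))]+[(270.5+k,v) for k,v in((48,304),(45,307),(43,309),(30,322),(28,324),(23,328))]
x,f=fit(P,.4541,-.1039,278.5,330.5,[.109,19,.08,.0005],yaw=.017);print(x.round(4),f.round(1))"
```

```text
[1.07400e-01 1.88602e+01 8.04000e-02 7.00000e-04] [0.7 0.3 0.6 0.2 0.5 0.4 0.3 0.3 0.1 0.1 0.7 0.3 0.3 0.3]
```

Request:
{"method": "arm_command", "body": {"plan": [{"dp": [-10, 0, -3.4], "spin": 0}, {"dp": [-10, 0, -3.4], "spin": 0}, {"dp": [-10, 0, -3.4], "spin": 0}, {"dp": [-10, 0, -3.4], "spin": 0}, {"dp": [-10, 0, -3.4], "spin": 0}]}}

```text
clock: 12.65
position: [0.4043, -0.1046, 0.285]
ee_rot: [1.0, 0.009, 0.0, 0.0]
ft_force: [0.3, -0.4, -1.3]
grip_width: 0.289
grasp_force: 30.3
```

Request:
{"method": "arm_command", "body": {"plan": [{"dp": [-10, 0, -3.4], "spin": 0}, {"dp": [-3, 0, -1], "spin": 0}, {"dp": [0, 0, 0], "spin": 0}]}}

```text
clock: 12.95
position: [0.3919, -0.1049, 0.2894]
ee_rot: [1.0, 0.009, 0.0, 0.0]
ft_force: [0.5, 0.4, -1.6]
grip_width: 0.295
grasp_force: 30.3
```

Far end is past the lid edge. I'll lift clear, then level the pin by setting its far end lightly on the right side wall's rim (98 mm, fixed), away from the lid.

Request:
{"method": "arm_command", "body": {"plan": [{"dp": [0, 0, -15], "spin": 0}, {"dp": [0, 0, -20], "spin": 0}, {"dp": [0, 0, -20], "spin": 0}, {"dp": [0, 0, -15], "spin": 0}, {"dp": [0, 0, 0], "spin": 0}]}}

```text
clock: 13.45
position: [0.3931, -0.1048, 0.3607]
ee_rot: [1.0, 0.009, 0.002, 0.001]
ft_force: [0.0, 0.2, -1.4]
grip_width: 0.291
grasp_force: 30.2
```

Request:
{"method": "arm_command", "body": {"plan": [{"dp": [10, 12, 0], "spin": 0}, {"dp": [14, 18, 0], "spin": 0}, {"dp": [14, 18, 0], "spin": 0}, {"dp": [12, 15, 0], "spin": 0}, {"dp": [7, 8, 0], "spin": 0}]}}

```text
clock: 13.95
position: [0.451, -0.1759, 0.3578]
ee_rot: [1.0, 0.008, -0.001, -0.0]
ft_force: [-0.2, 0.6, -1.5]
grip_width: 0.295
grasp_force: 30.2
```

```bash
python3 -c "
from h import *
o,R=obs();s=viewer.camera('scene');cv2.imwrite('pics/p11.png',s)
viewer.camera('top')
for c in('scene','top'):
  for n in('rolling_pin','pin_far_end','pin_near_end','lid_grip'):print(c,n,[(np.round(d['position'],3).tolist(),round(d['score'],2)) for d in finder.find_in(c,n)[:2]])"
```

```text
t 13.95 pos [ 0.451  -0.1759  0.3578] zax [-0.001  0.001 -1.   ] yax [ 0.017 -1.    -0.001] F [-0.2  0.6 -1.5] w 0.295 g 30.2 q [ 0.8   0.09 -0.55  1.86  0.05  1.2  -1.31]
scene rolling_pin [([0.417, -0.179, 0.217], 0.6)]
scene pin_far_end [([0.414, -0.178, 0.213], 0.67)]
scene pin_near_end [([0.414, -0.18, 0.215], 0.96), ([0.786, -0.137, 0.09], 0.17)]
scene lid_grip [([0.787, -0.138, 0.094], 0.71)]
top rolling_pin [([0.538, -0.167, 0.179], 0.87), ([0.619, -0.099, 0.093], 0.64)]
top pin_far_end [([0.536, -0.167, 0.178], 0.68)]
top pin_near_end [([0.533, -0.167, 0.175], 0.72), ([0.794, 0.055, 0.018], 0.55)]
top lid_grip [([0.718, -0.1, 0.094], 0.95)]
```

View pics/p11.png

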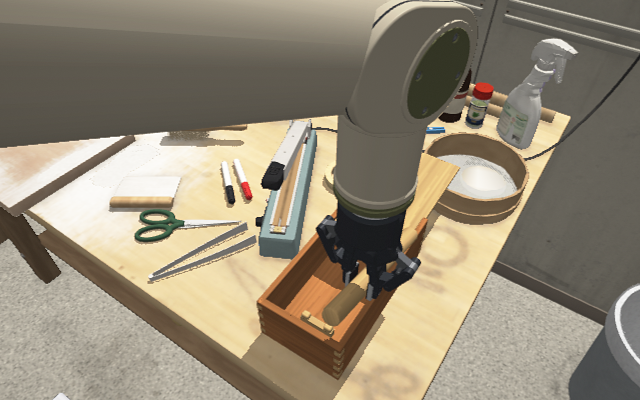

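The pin is held near end up over the right side of the box. The lid is open and the tongs untouched. Lowering onto the rim.

Request:
{"method": "arm_command", "body": {"plan": [{"dp": [0, -2.5, 8], "spin": 0}, {"dp": [0, 0, 10], "spin": 0}, {"dp": [0, 0, 8], "spin": 0}, {"dp": [0, 0, 6], "spin": 0}, {"dp": [0, 0, 6], "spin": 0}], "newtons": 20}}

```text
clock: 14.95
position: [0.4504, -0.1724, 0.3205]
ee_rot: [1.0, 0.009, -0.0, -0.0]
ft_force: [-1.1, 0.1, 2.3]
grip_width: 0.287
grasp_force: 30.1
```

Request:
{"method": "arm_command", "body": {"plan": [{"dp": [0, 0, 6], "spin": 0}, {"dp": [0, 0, 6], "spin": 0}]}}

```text
clock: 15.15
position: [0.4505, -0.1724, 0.3088]
ee_rot: [1.0, 0.009, 0.0, 0.0]
ft_force: [-2.0, 0.4, 0.1]
grip_width: 0.292
grasp_force: 29.9
```

Request:
{"method": "arm_command", "body": {"plan": [{"dp": [0, 0, 6], "spin": 0}, {"dp": [0, 0, 6], "spin": 0}, {"dp": [0, 0, 6], "spin": 0}, {"dp": [0, 0, 5], "spin": 0}, {"dp": [0, 0, 5], "spin": 0}]}}

```text
clock: 15.65
position: [0.4504, -0.1723, 0.2807]
ee_rot: [1.0, 0.009, 0.0, 0.0]
ft_force: [-0.5, -0.7, 0.4]
grip_width: 0.296
grasp_force: 29.7
```

Request:
{"method": "arm_command", "body": {"plan": [{"dp": [0, 0, 4], "spin": 0}, {"dp": [0, 0, 3], "spin": 0}, {"dp": [0, 0, 0], "spin": 0}]}}

```text
clock: 15.95
position: [0.4504, -0.1723, 0.2738]
ee_rot: [1.0, 0.009, -0.0, -0.0]
ft_force: [-1.0, 0.7, 0.6]
grip_width: 0.291
grasp_force: 29.8
```

```bash
python3 -c "
from h import *
o,R=obs();s=viewer.camera('scene');cv2.imwrite('pics/p12.png',s);print(o['torque'])
viewer.camera('top')
for c in('top',):
  for n in('rolling_pin',):print(c,n,[(np.round(d['position'],3).tolist(),round(d['score'],2)) for d in finder.find_in(c,n)[:2]])
show(s,290,290,80,70)"
```

```text
t 15.95 pos [ 0.4504 -0.1723  0.2738] zax [-0.  0. -1.] yax [ 0.018 -1.    -0.   ] F [-1.   0.7  0.6] w 0.291 g 29.8 q [ 0.78  0.19 -0.55  1.96  0.11  1.03 -1.37]
[ 0.01487888 -0.01871742  0.00614349]
top rolling_pin [([0.55, -0.164, 0.124], 0.69)]
290 ..................................#.............................................
291 ................................................................................
292 ...................................#............................................
293 ................................................................................
294 ....................................#...........................................
295 .....................................#..........................................
296 ................................................................................
297 ............................................#..................#................
298 ................................................................................
299 ..............................................................#.................
3
[... 4398 characters left out ...]
......##############
352 #####........................#########################...........###############
353 ######......................#########################............###############
354 ########....................#########################...........################
355 ##########..................########################...........#################
356 ###########................########################..#.........#################
357 #############...............#######################.##........##################
358 ##############..............#####################..###.......###################
359 ################.............###################...###.......###################
```

```bash
python3 -c "
from h import *
s=cv2.imread('pics/p12.png');show(s,310,356,45,14)
P=[(289.5+k,v) for k,v in((38,340),(36,342),(34,344),(33,347),(31,349),(29,352))]+[(290.5+k,v) for k,v in((68,327),(66,331),(63,336),(60,340),(57,344),(55,348),(53,351))]
for mv in(364,366):
  x,f=fit(P,.4504,-.1723,316.5,mv,[.113,2,.08,.0005]);print(x.round(4),f.round(1))"
```

```text
356 .......########################..#.........##
357 ........#######################.##........###
358 ........#####################..###.......####
359 .........###################...###.......####
360 ..........##################..###.......#####
361 ..........######################........#####
362 #..........#####################.......######
363 ##..........###################.##....#######
364 ####..........###########...##..#.....#######
365 #####..........#########.......##....########
366 #######..........#####.###....###...#########
367 ########...............####...##....#########
368 ##########.............########....##########
369 ############............#######...###########
[ 1.1310e-01  2.4914e+00  7.7700e-02 -2.0000e-04] [ 0.5  0.  -0.4  0.5  0.1  0.2  0.6 -0.  -0.4 -0.2  0.1 -0.5 -0.6  1.4
  1.  -0.1]
[ 1.1350e-01  1.7668e+00  7.9800e-02 -3.0000e-04] [ 0.4 -0.1 -0.6  0.4 -0.1  0.   0.5 -0.  -0.4 -0.1  0.1 -0.5 -0.5  0.6
  0.4 -0.1]
```

Request:
{"method": "arm_command", "body": {"plan": [{"dp": [0, 0, 2], "spin": 0}, {"dp": [0, 0, 1], "spin": 0}, {"dp": [0, 0, 0], "spin": 0}]}}

```text
clock: 16.4
position: [0.4506, -0.1723, 0.2717]
ee_rot: [1.0, 0.009, 0.0, 0.0]
ft_force: [-3.5, 0.7, 7.8]
grip_width: 0.294
grasp_force: 30.6
```

Request:
{"method": "arm_command", "body": {"plan": [{"dp": [0, 0, 0], "spin": 0}, {"dp": [0, 0, 0], "spin": 0}, {"dp": [0, 0, -5], "spin": 0}, {"dp": [0, 0, -12], "spin": 0}, {"dp": [0, 0, -20], "spin": 0}], "newtons": 90, "grip": 1}}

```text
clock: 16.9
position: [0.4499, -0.1721, 0.308]
ee_rot: [1.0, 0.009, -0.001, -0.001]
ft_force: [0.3, -0.1, -0.9]
grip_width: 0.276
grasp_force: 88.3
```

Request:
{"method": "arm_command", "body": {"plan": [{"dp": [3, -10, -25], "spin": 0}, {"dp": [5, -15, -25], "spin": 0}, {"dp": [6, -18, -25], "spin": 0}, {"dp": [6, -15, -25], "spin": 0}, {"dp": [3, -10, -20], "spin": 0}]}}

```text
clock: 17.4
position: [0.4724, -0.1023, 0.4303]
ee_rot: [1.0, 0.01, 0.001, 0.0]
ft_force: [-0.7, -0.1, -1.3]
grip_width: 0.275
grasp_force: 88.4
```

Request:
{"method": "arm_command", "body": {"plan": [{"dp": [0, 0, -10], "spin": 0}, {"dp": [0, 0, -5], "spin": 0}, {"dp": [0, 0, 0], "spin": 0}, {"dp": [0, 0, 0], "spin": 0}]}}

```text
clock: 17.8
position: [0.4718, -0.1046, 0.4421]
ee_rot: [1.0, 0.008, -0.001, -0.0]
ft_force: [0.5, -0.2, -2.0]
grip_width: 0.27
grasp_force: 88.4
```

```bash
python3 -c "
from h import *
o,R=obs();s=viewer.camera('scene');cv2.imwrite('pics/p13.png',s)
t=viewer.camera('top');cv2.imwrite('pics/t13.png',t)
for c in('top','scene'):
  for n in('rolling_pin','pin_far_end','lid_grip','tongs','tape_roll'):print(c,n,[(np.round(d['position'],3).tolist(),round(d['score'],2)) for d in finder.find_in(c,n)[:2]])
g=np.array(o['position'])-[0,0,.159];print(proj('scene',np.array([g-[.08,0,0]])))
p=proj('scene',np.array([g-[.06,0,0]]))[0].astype(int);show(s,p[0]-42,p[1]-30,75,75)"
```

```text
t 17.8 pos [ 0.4718 -0.1046  0.4421] zax [-0.001  0.    -1.   ] yax [ 0.017 -1.    -0.   ] F [ 0.5 -0.2 -2. ] w 0.27 g 88.4 q [ 0.73  0.03 -0.61  1.74  0.02  1.38 -1.44]
top rolling_pin [([0.611, -0.1, 0.29], 0.89)]
top pin_far_end [([0.606, -0.098, 0.289], 0.6)]
top lid_grip [([0.792, 0.052, 0.017], 0.54)]
top tongs [([0.461, 0.162, 0.016], 0.7)]
top tape_roll [([0.792, 0.057, 0.016], 0.83)]
scene rolling_pin [([0.451, -0.108, 0.288], 0.6)]
scene pin_far_end [([0.451, -0.106, 0.288], 0.56)]
scene lid_grip [([0.706, -0.102, 0.094], 0.89)]
scene tongs [([0.466, 0.158, 0.007], 0.76)]
scene tape_roll []
[[288.03218117 248.20872798]]
207 ##########...........#############................###.....#################
208 ##########..........#############.................####...##################
209 ##########..........#############.................####..###################
210 #########...........#############.................########################.
211 #########...........#############................#########################.
212 #########..........##############................#########
[... 4837 characters left out ...]
##########..................................................
274 ########################...................................................
275 #######################....................................................
276 #######################....................................................
277 ######################.....................................................
278 #####################......................................................
279 ####################.......................................................
280 ###################........................................................
281 ##################.........................................................
```

```bash
python3 -c "
from h import *
o,R=obs();g=np.array(o['position'])-[0,0,.159]
u0=int(proj('scene',np.array([g-[.06,0,0]]))[0][0])-42
P=[(u0-.5+k,v) for k,v in((43,222),(38,228),(34,232),(30,236),(26,240))]+[(u0+.5+k,v) for k,v in((68,223),(62,229),(57,234),(53,238),(49,243),(46,248))]
x,f=fit(P,g[0],g[1],u0+23.5,256,[g[2],1,.08,.0005]);print(g.round(4),x.round(4),f.round(1))
t=cv2.imread('pics/t13.png')"
```

```text
t 18.4 pos [ 0.4722 -0.1038  0.4431] zax [ 0. -0. -1.] yax [ 0.018 -1.     0.   ] F [ 0.8 -1.3 -2. ] w 0.273 g 88.4 q [ 0.73  0.03 -0.61  1.73  0.02  1.38 -1.44]
[ 0.4722 -0.1038  0.2841] [ 2.8640e-01 -3.6072e+00  7.9600e-02  1.8000e-03] [ 1.2  1.4  1.   0.6  0.2 -0.5  0.4  1.   1.6  1.5  0.6  0.3  0.2  0.9]
```

```bash
python3 -c "
from h import *
g=np.array([.472,-.104,.2835]);s=cv2.imread('pics/p13.png').astype(float)
u0=int(proj('scene',np.array([g-[.06,0,0]]))[0][0])-42
r=s[...,2]/(s[...,0]+1);m=(r>1.3)&(r<2.05)&(s[...,2]>85)
V=np.arange(224,240);L=[];Q=[]
for v in V:
  k=np.flatnonzero(m[v,u0+24:u0+68]);b=np.split(k,np.flatnonzero(np.diff(k)>1)+1);b=max(b,key=len);L.append(u0+24+b[0]);Q.append(u0+24+b[-1])
print('meas L,R slope',np.polyfit(V,L,1)[0],np.polyfit(V,Q,1)[0])
ux=np.array([1,.018,0]);n=np.array([-.018,1,0]);a=np.linspace(0,6.283,200)[:,None]
for t in(-4,-2,0,2,4):
  th=np.radians(t);d=ux*np.cos(th)-np.array([0,0,np.sin(th)]);n2=np.cross(d,n);ring=.013*(np.cos(a)*n+np.sin(a)*n2)
  A=proj('scene',g-.07*d+ring);B=proj('scene',g-.02*d+ring)
  dr=(B-A).mean(0);nn=np.array([-dr[1],dr[0]]);o=[]
  for f in(np.argmin,np.argmax):
    p,q=A[f(A@nn)],B[f(B@nn)];o.append((q-p)[0]/(q-p)[1])
  print(t,np.round(o,3))"
```

```text
meas L,R slope -1.0220588235293986 -0.8970588235294017
-4 [-0.859 -0.812]
-2 [-0.892 -0.841]
0 [-0.929 -0.872]
2 [-0.968 -0.905]
4 [-1.011 -0.941]
```

```bash
python3 -c "
from h import *
obs();print(manip.hand_in())"
```

```text
t 18.4 pos [ 0.4722 -0.1038  0.4431] zax [ 0. -0. -1.] yax [ 0.018 -1.     0.   ] F [ 0.8 -1.3 -2. ] w 0.273 g 88.4 q [ 0.73  0.03 -0.61  1.73  0.02  1.38 -1.44]
the job is handed in; nothing more can be done
None
```

I handed the job in at 18.4 s with the lid left open at its stop, the pin held level to within about 3° and about 150 mm above the box, and the tongs and tape roll not touched; the pin pressed lightly (about 3 N) on the lid edge once while tilting, and I backed it off straight away.

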